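# Check a bearing sleeve with a double-ended plug gauge

### The job

Check the bore of the brass sleeve in the bearing block with the double-ended plug gauge: take the gauge from its rest, slide its long thin go end squarely into the bore until the collar is pressed firmly home against the sleeve, and hold it so for a second. Then draw it out and press the short thick no-go end squarely against the middle of either mouth of the bore for a second, to confirm that it does not enter, and lay the gauge back on its rest. Press each time with a steady, gentle 5 to 10 N, never more than 20 N, and leave the things around where they are.

Things in the scene. Friction and masses are not known exactly. Their poses are not given: they have to be found in the camera images.
- plug_gauge: Double-ended steel plug gauge, 124 mm long, about 220 g, lying level on its rest. Origin: mid-handle, on the axis; own x points to the go end. Handle: dark hexagon bar, 20 mm across flats, x = -30 to 30 mm; as it lies two flats are upright (facing own +y, -y): grip these from above. Outside the hexagon, a round collar at each end, 26 mm diameter, 10 mm long (to x = -40 and 40 mm).
- go_tip (a point): Centre of the end face of the go plug, on the gauge's axis at x = 70 mm. The go plug is bright, 16 mm in diameter, 30 mm long (x = 40 to 70 mm), its last 3.5 mm tapering to 13 mm.
- nogo_tip (a point): Centre of the end face of the no-go plug, on the gauge's axis at x = -54 mm. The no-go plug is bright, 21 mm in diameter, 14 mm long (x = -54 to -40 mm).
- bearing_block: Aluminium block bolted to the bench: foot 100 x 60 x 12 mm (x, y, z), on it an upright 64 mm wide (x), 24 mm thick (y), top at z = 162 mm. Origin: centre of its underside. It holds a pressed-in brass sleeve, 30 mm outside diameter, 46 mm long, with a level through bore of 17.5 mm diameter along own y. Both mouths are free to use. All is rigid, nothing springs.
- bore_centre (a point): Point on the bore's axis, mid-thickness of the upright, 130 mm above the bench; axes as the block's (y along the bore). The sleeve is set anywhere within 10 mm either way along the bore: each of its faces is 13 to 33 mm (46 mm between them) from this point. This is not measured; find it by feel.
- gauge_rest: Black plastic rest fixed to the bench: base 124 x 54 x 8 mm, two V saddles 12 mm thick at own x = -35 and 35 mm that carry the gauge's collars; between them the handle is free (58 mm) for the fingers. Saddle tips are about 48 mm above the bench. Origin: centre of the underside; own x along the lying gauge.
- rest_seat (a point): Where the origin of the gauge lies when it is on its rest: 50 mm above the bench over the middle of the rest; axes as the rest's. The gauge may lie either way round.
- flux_tin: Bystander: small round flux tin, 30 mm across, 14 mm high. Origin: centre of its underside.
- transformer: Bystander: small transformer, 50 x 45 x 36 mm. Origin: centre of its underside.
- brass_wool: Bystander: black tub of brass wool, 58 mm across, 31 mm high. Origin: centre of its underside.
- ipa_bottle: Bystander: white plastic squirt bottle, 46 mm across, 149 mm high. Origin: centre of its underside.
- side_cutter: Bystander: red-handled side cutter lying flat, 120 mm long, 12 mm high. Origin: centre of its underside.
Mind the look-alikes: they are no part of the job. What is shaped like the gauge_rest but purple is not meant.

How it is judged:
By the outcome, as a careful person would: the job done as asked, in the order asked, and still so for the second after the job is handed in, with the robot touching nothing.
It also fails if it takes over 72 s, if anything falls off the work surface, if the arm or the gripper's body presses on something with over 40 N, if the wrist force passes 120 N, or if a joint passes its speed limit or range.

### The arm

A 7-joint arm with a two-finger parallel gripper is mounted at the origin on a cart in front of the work surface, level with it; the furniture and walls round the work are solid. World frame = base frame: x ahead of the robot, y to its left, z up, the work surface at z = 0. Lengths are in m, angles in rad, forces in N, time in s.
With the tool pointing down it reaches from about 0.425 to 0.95 m from the base axis. Payload 16.7 kg.
Tool frame: the origin (TCP) lies midway between the tips of the shut fingers; the grasp point (between the pads) lies 19 mm behind it; z points along the fingers, y is the line along which they close (so a half turn about z gives the same grasp; the last joint's range is limited). The gripper opens to 94 mm and grips with 3 to 60 N. Pads are 16 mm wide; open, the fingers measure 119 mm over their backs; the gripper's body (75 mm by 177 mm) begins 78 mm behind the grasp point.
Start: joints at [1.038, 0.426, 0.074, 1.606, -0.034, 1.111, -0.067], TCP at [0.252, -0.626, 0.18] pointing down, gripper open.
Joint ranges: [-2.85, 2.85], [-0.5, 2.14], [-1.23, 1.37], [0.21, 2.46], [-1.02, 4.16], [0.16, 2.05], [-2.73, 2.73]. Speed limits (rad/s): [1.89, 1.89, 2.39, 2.39, 3.01, 3.01, 3.01].

### API

Orientations are given as a rotation vector (axis times angle).
In Python, from station import * gives the robot as it stands.
- The arm moves only by the tool apply_moves, never from a script. Its argument "plan" is text: rows parted by semicolons, each of 4 numbers parted by spaces: the shift along the world's x, y, z in m, then the turn about the world's z in degrees. In form: tx ty tz roll; .... A call has 1 to 10 rows; each row is the pose to reach, as a shift and turn from the pose commanded when the call began; what a row does not reach only later rows make up. A row lasts 1/10 s, in which the tool goes at most 50 mm and 8.59 degrees, less where a joint would pass 70% of its speed; a pose out of reach is approached as far as the arm can. A call with a gripper value outside its range is refused whole. "gripper" is the finger opening in m, from 0 to 0.094, set as the call begins (left out, the last holds). The fingers move at their own pace and stop on an object; "grip_force" is the grip in N (left out, the last holds). Time passes only in rows, so rows that repeat a pose let the fingers close. It gives the time, the measured TCP pose, the force, the opening and the grip force at its end, in the units of the state.
- observe(): the state, without advancing time (a new reading comes with each control period).
- snapshot(name): name is "scene" or "top" or "wrist"; returns (picture, depth): 400x640x3 uint8, red, green, blue; 400x640 float32, m along the optical axis (not along the pixel's ray), 0 where there is no reading.
- calibration(name): a dict with "fx", "fy", "cx", "cy" (pixels), "R" (3x3) and "t" (3): a world point X has camera coordinates R X + t. Camera axes: x right, y down, z forward; pixel columns grow to the right and rows downward; lengths in m; the calibration is good to about 2 mm. The wrist camera is an equidistant fisheye: a pixel r from the principal point sees the ray r / f radians off the axis. A picture is of the moment at which its call begins: read the wrist's pose just before it. calibration takes no time and is no camera call; for the wrist camera it gives the pose at the moment of the call.
- job_done(): hands the job in; it is judged then, once.
The state is a dict: "clock": time; "q": joint angles; "joint_velocities": joint speeds; "tau": joint torques, N m; "eef_pos": TCP position; "eef_rot": TCP orientation; "wrist_force": force on the tool from outside, world axes, zero at the start; "ft_torque": the same for the moment, N m; "finger_gap": finger opening in m; "grip_force": force on a finger pad.
Only numpy, scipy, OpenCV 4.12 (cv2) and the standard library are available. Lean on these libraries where they do the work, as an engineer would, in place of code of your own. Each camera call takes 0.05 s, during which the arm holds its last target. There are 200 camera calls.

## Working session

There is one attempt and no reset: what is moved stays moved. The work goes in short steps, Python scripts to look and compute and a tool call to move; the robot and the scene stay as the last step left them, time stands still between calls to the robot, and variables do not carry over. Pictures are saved under pics/ and viewed, at most 10 in all, crops included, and the job is handed in when it is done.

Besides the shell and the picture viewer there is one more tool, called after "Emit:" by a JSON object that holds its "api" and its "payload", one argument or row to a line. apply_moves: Moves the arm, as the interface text tells. Its arguments: {"type":"object","properties":{"plan":{"type":"string"},"gripper":{"type":"number"},"grip_force":{"type":"number"}},"required":["plan"]}

```bash
mkdir -p pics; ls
python3 - <<'E'
from station import *
import cv2,numpy as np
s=observe();print({k:np.round(v,3).tolist() for k,v in s.items()})
for n in("scene","top"):
    p,d=snapshot(n);cv2.imwrite(f"pics/{n}0.png",p[:,:,::-1]);np.save(f"pics/{n}0.npy",d)
    c=calibration(n);print(n,{k:np.round(v,4).tolist() for k,v in c.items()})
E
```

```text
pics
{'clock': 0.0, 'q': [1.038, 0.427, 0.074, 1.607, -0.034, 1.111, -0.067], 'joint_velocities': [-0.0, 0.002, -0.001, 0.001, -0.001, 0.001, -0.001], 'tau': [0.0, -93.581, 3.667, -45.419, -0.049, 0.02, 0.0], 'eef_pos': [0.252, -0.626, 0.18], 'eef_rot': [-3.083, -0.597, 0.001], 'wrist_force': [-0.406, -0.516, -0.787], 'ft_torque': [-0.015, -0.071, -0.061], 'grip_force': 0.0, 'finger_gap': 0.094}
scene {'fx': 517.3896, 'fy': 517.3896, 'cx': 323.6946, 'cy': 194.2856, 'R': [[0.8168, -0.5768, 0.0085], [-0.4171, -0.6006, -0.6821], [0.3986, 0.5536, -0.7312]], 't': [-0.5274, 0.1409, 1.6096]}
top {'fx': 414.4972, 'fy': 414.4972, 'cx': 322.2169, 'cy': 201.7667, 'R': [[0.0782, -0.9969, -0.0032], [-0.9766, -0.076, -0.2014], [0.2005, 0.0189, -0.9795]], 't': [-0.2618, 0.4839, 1.097]}
```

View pics/scene0.png

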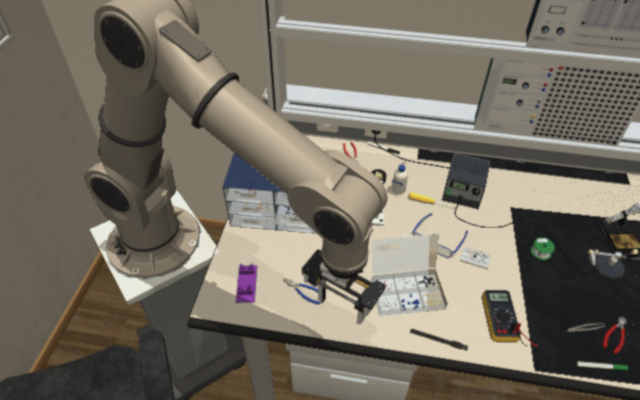

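View pics/top0.png

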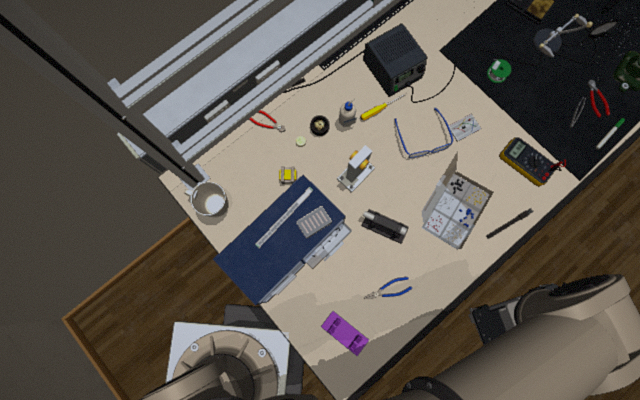

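The scene view shows the purple decoy at (247,283), and the arm hides the job itself. In the top view the black rest with the gauge is at (385,225), the block with the brass sleeve at (356,170), the purple decoy at (345,333), and a dark pen at (510,223). The candidates for the rest are black (385,225) and purple (345,333), and by the description I choose the black one. Next is a close crop to check it.

Run:
```python
import cv2,numpy as np
p=cv2.imread("pics/top0.png")[135:255,320:440]
p=cv2.resize(p,None,fx=5,fy=5,interpolation=cv2.INTER_CUBIC)
cv2.imwrite("pics/crop1.png",p)
from station import *
c=calibration("top");d=np.load("pics/top0.npy")
def P(u,v,z=None):
    r=np.array([(u-c['cx'])/c['fx'],(v-c['cy'])/c['fy'],1]);R,t=c['R'],c['t']
    o=-R.T@t; w=R.T@r
    k=d[int(v),int(u)] if z is None else (z-o[2])/w[2]
    return np.round(o+k*w,4)
for u,v in[(385,225),(370,218),(400,234),(356,152),(350,175),(362,160),(345,333)]:print(u,v,P(u,v))
```

```text
385 225 [ 0.451  -0.3989  0.0524]
370 218 [ 0.467 -0.357  0.053]
400 234 [ 0.4355 -0.4479  0.0101]
356 152 [ 0.6221 -0.3023  0.1423]
350 175 [ 0.5801 -0.2941  0.0671]
362 160 [ 0.5956 -0.3177  0.1614]
345 333 [ 0.1569 -0.3117  0.0091]
```

View pics/crop1.png

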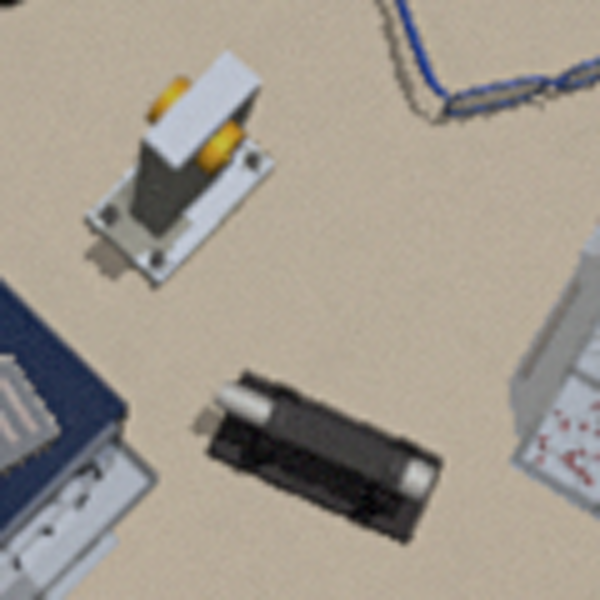

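The crop confirms the choice. The black rest has the gauge on it, with the long thin go plug at crop (240,400) and the thick no-go plug at crop (418,478). The block's sleeve mouths are at crop (170,100) and (220,145). Next I fit the poses.

```bash
cat > h.py <<'E'
from station import *
import cv2,numpy as np
def cloud(n,d):
    c=calibration(n);v,u=np.mgrid[:d.shape[0],:d.shape[1]]
    r=np.stack([(u-c['cx'])/c['fx'],(v-c['cy'])/c['fy'],np.ones(d.shape)],-1)*d[...,None]
    return (r-c['t'])@c['R']
def ray(n,u,v,z):
    c=calibration(n);o=-c['R'].T@c['t'];w=c['R'].T@np.array([(u-c['cx'])/c['fx'],(v-c['cy'])/c['fy'],1])
    return o+(z-o[2])/w[2]*w
def rect(P):
    (x,y),(a,b),t=cv2.minAreaRect((P[:,:2]*1000).astype(np.float32)); return np.round([x,y,a,b,t],1)
E
python3 - <<'E'
from h import *
d=np.load("pics/top0.npy");p=cv2.imread("pics/top0.png");X=cloud("top",d);z=X[...,2]
box=np.zeros(d.shape,bool);box[140:200,330:385]=1
m=box&(abs(z-.162)<.006);print("blocktop",rect(X[m]),m.sum(),X[m].mean(0))
m=box&(abs(z-.012)<.004);print("foot",rect(X[m]),m.sum())
box[:]=0;box[200:250,350:415]=1
m=box&(z>.05)&(z<.075);P=X[m];mu=P.mean(0);print("gauge",rect(P),mu,m.sum(),P[:,2].max())
ev=np.linalg.svd(P[:,:2]-mu[:2])[2][0];print(np.degrees(np.arctan2(ev[1],ev[0])))
g=p.astype(int).min(2)
b=m&(g>110);n,l,s,c=cv2.connectedComponentsWithStats(b.astype(np.uint8))
for i in range(1,n):
    if s[i,4]>4:print("bright",c[i],s[i],ray("top",*c[i],.057))
m=box&(z>.003)&(z<.075)&(p.max(2)<110);print("rest",rect(X[m]))
for nm,(u,v) in dict(wool=(320,126),bottle=(347,112),tin=(300,141),trans=(289,175)).items():
    print(nm,X[v-6:v+7,u-6:u+7].reshape(-1,3).mean(0).round(3), X[v-6:v+7,u-6:u+7,2].max())
E
```

```text
blocktop [ 605.7 -312.7   24.2   64.9   51.2] 244 [ 0.60484904 -0.31219028  0.16139498]
foot [ 605.  -312.6   59.8   99.8   51.1] 298
gauge [ 462.  -397.4  122.9   29.4   69.8] [ 0.4579214 -0.398755   0.0580041] 331 0.06631661263519008
69.712554474732
bright [368.4  214.74] [363 211  11   8  50] [ 0.47496659 -0.35178722  0.057     ]
bright [403.12121212 230.09090909] [400 227   7   7  33] [ 0.44020192 -0.44772286  0.057     ]
rest [ 456.4 -403.4  123.8   53.3   70.7]
wool [ 0.731 -0.199  0.031] 1.1711252074422458
bottle [ 0.754 -0.273  0.09 ] 0.1185936159446677
tin [ 0.69  -0.142  0.005] 0.017944347505093113
trans [ 0.576 -0.123  0.032] 0.18131156280466468
```

Run:
```python
from h import *
d=np.load("pics/top0.npy");X=cloud("top",d);P=X[(d>0)]
def foot(c,yaw,name,L=.095,W=.045):
    a=np.radians(yaw);q=P[:,:2]-c;x=q@[np.cos(a),np.sin(a)];y=q@[-np.sin(a),np.cos(a)]
    m=(abs(x)<W)&(abs(y)<L)&(P[:,2]<.4);i=np.argmax(P[m,2]);print(name,P[m][i].round(3))
d_=np.array([.627,.779]);b=np.array([.605,-.3126])
foot([.456,-.4035],70.2,"grasp");foot([.456,-.4035],70.2,"grasp+3cm",.125,.075)
foot(b-d_*.11,51.2,"near");foot(b+d_*.09,51.2,"far",.12,.05)
m=(P[:,0]>.2)&(P[:,0]<.5)&(P[:,1]<-.38)&(P[:,1]>-.68)&(P[:,2]<.15);print(P[m,2].max(),P[m][np.argmax(P[m,2])])
m=(P[:,0]>.3)&(P[:,0]<.5)&(P[:,1]<-.15)&(P[:,1]>-.35);i=np.argmax(P[m,2]);print("cab",P[m][i], np.percentile(P[m,2],[50,90]))
s=observe();from scipy.spatial.transform import Rotation as R
y=R.from_rotvec(s['eef_rot']).as_matrix();print(y.round(4), np.degrees(np.arctan2(y[1,1],y[0,1])))
```

```text
grasp [ 0.462 -0.391  0.066]
grasp+3cm [ 0.547 -0.514  0.153]
near [ 0.462 -0.391  0.066]
far [ 0.766 -0.285  0.149]
0.1477545956292789 [ 0.49162824 -0.48110766  0.1477546 ]
cab [ 0.39549774 -0.19660154  0.20875194] [0.12979369 0.19708687]
[[ 9.276e-01  3.735e-01 -5.000e-04]
 [ 3.735e-01 -9.276e-01  1.000e-03]
 [-1.000e-04 -1.100e-03 -1.000e+00]] -68.0677020192608
```

Emit:
{"api": "apply_moves", "payload": {
  "plan": "0.01 0.01 0.02 4; 0.03 0.035 0.03 10; 0.055 0.06 0.03 16; 0.085 0.09 0.03 23; 0.11 0.12 0.03 29; 0.14 0.15 0.03 36; 0.165 0.18 0.02 42; 0.19 0.205 0.01 47; 0.204 0.2225 0.0 48.4; 0.204 0.2225 0.0 48.4",
  "gripper": 0.05
}}

```text
clock: 1.1
eef_pos: [0.4575, -0.4004, 0.1788]
eef_rot: [-2.563, -1.812, -0.001]
wrist_force: [-0.0, -0.9, 0.6]
finger_gap: 0.0504
grip_force: 0.0
```

Run:
```python
from h import *
for n in("wrist","scene"):
    c=calibration(n);p,d=snapshot(n);cv2.imwrite(f"pics/{n}1.png",p[:,:,::-1]);np.save(f"pics/{n}1.npy",d);np.savez(f"pics/{n}1c.npz",**c)
print(np.load("pics/wrist1c.npz")['fx'],observe()['eef_pos'])
cv2.imwrite("pics/sc1crop.png",cv2.resize(cv2.imread("pics/scene1.png")[120:320,220:470],None,fx=3,fy=3,interpolation=cv2.INTER_CUBIC))
```

```text
309.70691628693146 [ 0.45553738 -0.40390275  0.1799712 ]
```

View pics/wrist1.png

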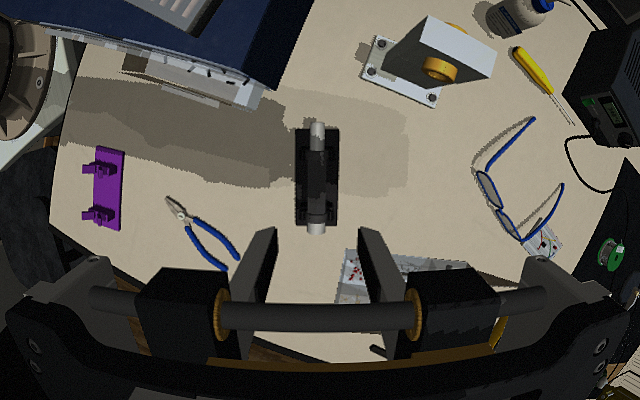

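View pics/sc1crop.png

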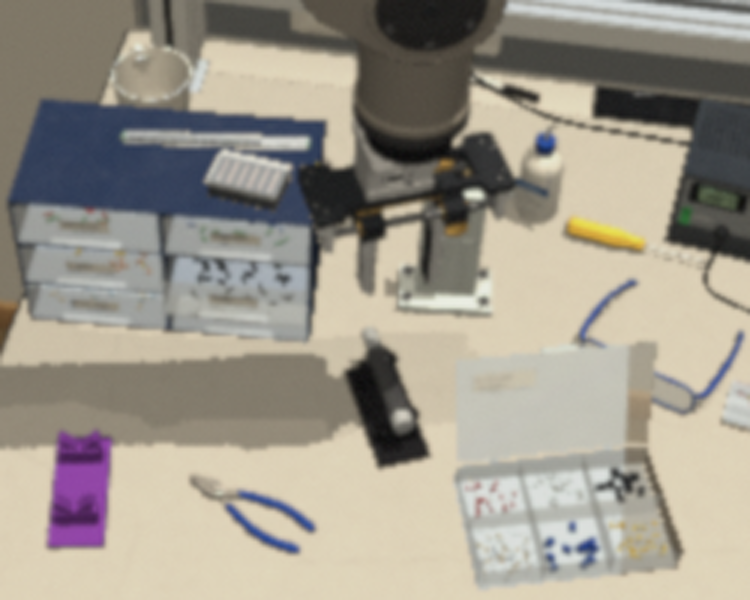

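The wrist view shows the gauge at (316,180), with the go end up at (318,125) and the no-go end at (316,228), and the block top at (440,50). The scene crop shows the gauge on the black rest at (390,400), clear of neighbours. Next I refine both poses from the wrist depth.

```bash
cat >> h.py <<'E'
def wcloud(d,c):
    v,u=np.mgrid[:d.shape[0],:d.shape[1]];x=u-c['cx'];y=v-c['cy'];r=np.hypot(x,y)+1e-9;t=r/c['fx']
    k=np.tan(t)/r
    return (np.stack([x*k,y*k,np.ones(d.shape)],-1)*d[...,None]-c['t'])@c['R']
E
python3 - <<'E'
from h import *
d=np.load("pics/wrist1.npy");p=cv2.imread("pics/wrist1.png");c=np.load("pics/wrist1c.npz");X=wcloud(d,c);z=X[...,2]
print("table",np.median(z[240:260,100:160]))
box=np.zeros(d.shape,bool);box[0:110,355:510]=1
for h in(.162,.012):
    m=box&(abs(z-h)<.004);print("block",h,rect(X[m]),X[m].mean(0),m.sum())
br=box&(z>.12)&(z<.155)&(p[...,2].astype(int)-p[...,0]>60);print("brass",X[br].mean(0),br.sum(),rect(X[br]))
box[:]=0;box[110:240,285:350]=1
m=box&(z>.05)&(z<.075);print("gauge",rect(X[m]),m.sum(),X[m].mean(0))
b=m&(p.min(2)>100);n,l,s,cc=cv2.connectedComponentsWithStats(b.astype(np.uint8));pts=[]
for i in range(1,n):
    if s[i,4]>30:
        q=X[l==i];pts.append(np.median(q,0));print("bright",cc[i],s[i],np.median(q,0),rect(q),q[:,2].max())
a=pts[0]-pts[1];print(np.degrees(np.arctan2(a[1],a[0])),np.linalg.norm(a))
m=box&(z>.004)&(z<.03);print("restbase",rect(X[m]))
o=observe();print(o['eef_pos'],o['eef_rot'],o['q'])
E
```

```text
table 0.0006825272453321403
block 0.162 [ 605.5 -308.2   25.6   65.    51.1] [ 0.60357711 -0.30783618  0.16239156] 2344
block 0.012 [ 654.2 -306.8  211.3  108.7    1.6] [ 0.59386882 -0.30922217  0.0125437 ] 1751
brass [ 0.59572921 -0.31719652  0.14047203] 515 [ 604.8 -307.1   46.3   27.6   53.4]
gauge [ 459.4 -392.7  123.2   24.6   69.9] 2006 [ 0.4596721  -0.39241018  0.05908699]
bright [317.8265896  129.88439306] [311 123  14  17 173] [ 0.4791573  -0.34189596  0.05746722] [ 478.3 -342.8   17.    13.1   66.4] 0.059752383240022994
bright [315.98214286 228.82738095] [308 223  17  12 168] [ 0.44091644 -0.44420991  0.05966663] [ 440.9 -444.2   13.    18.7   73.4] 0.06209287370413509
69.50627088936628 0.10924900789785696
restbase [ 457.4 -400.7  122.9   54.1   70.5]
[ 0.45553738 -0.40390275  0.1799712 ] [-2.56908021e+00 -1.80674085e+00  1.13497591e-03] [ 0.77395745  0.32828115 -0.19340102  1.74850532  0.07103659  1.0725897
  0.21162556]
```

```bash
cat > w.py <<'E'
from h import *
o=observe();c=calibration("wrist");p,d=snapshot("wrist");p=p[:,:,::-1];X=wcloud(d,c);z=X[...,2];print(o['eef_pos'],o['joint_velocities'].round(3))
box=np.zeros(d.shape,bool);box[0:110,355:510]=1
m=box&(abs(z-.162)<.004);print("block",rect(X[m]),X[m].mean(0),m.sum())
br=box&(z>.10)&(z<.155)&(p[...,2].astype(int)-p[...,0]>60);print("brass",rect(X[br]))
box[:]=0;box[110:240,285:350]=1
m=box&(z>.05)&(z<.075);print("gauge",rect(X[m]),m.sum())
m=box&(z>.004)&(z<.03);print("restbase",rect(X[m]))
b=(box&(z>.05)&(z<.075))&(p.min(2)>100);n,l,s,cc=cv2.connectedComponentsWithStats(b.astype(np.uint8))
for i in range(1,n):
    if s[i,4]>30:print("bright",rect(X[l==i]))
E
python3 w.py
```

```text
[ 0.45553738 -0.40390275  0.1799712 ] [ 0.02  -0.009  0.018 -0.011  0.002  0.002  0.008]
block [ 605.4 -308.2   25.6   65.    51.2] [ 0.60358966 -0.30791355  0.16237712] 2304
brass [ 605.4 -307.8   46.5   27.4   49.8]
gauge [ 459.8 -392.   123.5   26.    69.8] 2044
restbase [ 457.3 -400.7  124.5   53.6   69.5]
bright [ 478.  -344.8   22.3   12.7   70. ]
bright [ 441.1 -443.3   14.3   19.5   69.5]
```

Emit:
{"api": "apply_moves", "payload": {
  "plan": "0.001 0.0015 -0.03 -0.2; 0.001 0.0015 -0.06 -0.2; 0.001 0.0015 -0.09 -0.2; 0.001 0.0015 -0.12 -0.2; 0.001 0.0015 -0.138 -0.2; 0.001 0.0015 -0.145 -0.2; 0.001 0.0015 -0.149 -0.2; 0.001 0.0015 -0.149 -0.2; 0.001 0.0015 -0.149 -0.2; 0.001 0.0015 -0.149 -0.2"
}}

```text
clock: 2.25
eef_pos: [0.4575, -0.4026, 0.0324]
eef_rot: [2.57, 1.804, 0.001]
wrist_force: [-0.6, -0.6, -0.7]
finger_gap: 0.0501
grip_force: 0.0
```

Emit:
{"api": "apply_moves", "payload": {
  "plan": "0 0 0 0; 0 0 0 0; 0 0 0 0; 0 0 0 0; 0 0 0 0; 0 0 0 0; 0 0 0 0",
  "gripper": 0.01,
  "grip_force": 40
}}

```text
clock: 2.95
eef_pos: [0.4561, -0.402, 0.0325]
eef_rot: [-2.571, -1.804, 0.002]
wrist_force: [-11.2, 5.9, 25.2]
finger_gap: 0.0107
grip_force: 23.4
```

Run:
```python
from h import *
o=observe();print({k:np.round(v,3).tolist() for k,v in o.items()})
p,d=snapshot("wrist");cv2.imwrite("pics/w2.png",cv2.resize(p[60:310,180:460,::-1],None,fx=2.4,fy=2.4,interpolation=cv2.INTER_CUBIC))
```

```text
{'clock': 2.95, 'q': [0.756, 0.492, -0.18, 1.869, 0.12, 0.793, 0.165], 'joint_velocities': [-0.001, -0.001, 0.0, -0.001, 0.001, -0.003, 0.001], 'tau': [-1.517, -79.089, -2.477, -36.456, 0.041, -4.699, 0.026], 'eef_pos': [0.456, -0.402, 0.033], 'eef_rot': [-2.571, -1.804, 0.002], 'wrist_force': [-11.198, 5.907, 25.166], 'ft_torque': [1.56, 2.734, -0.025], 'grip_force': 23.444, 'finger_gap': 0.011}
```

View pics/w2.png

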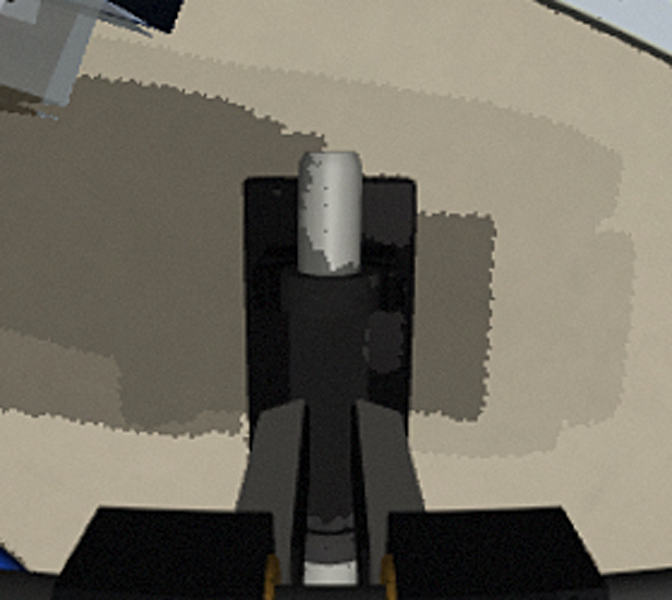

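The crop shows the fingers closed around mid-handle near (330,400), but the reported gap of 10.7 mm is too small for a 20 mm hexagon. I check with depth.

Run:
```python
from h import *
c=calibration("wrist");p,d=snapshot("wrist");X=wcloud(d,c)
o=observe();T=np.array(o['eef_pos']);a=np.radians(70.0);ax=np.array([np.cos(a),np.sin(a),0]);ay=np.array([-np.sin(a),np.cos(a),0])
print("columns: along axis, across, z (mm); rows by pixel row")
for v in(195,210,220,225,228,232,236,240,250,260,270,277):
    print(v,[ (u,*np.round([1e3*(X[v,u]-T)@ax,1e3*(X[v,u]-T)@ay,1e3*X[v,u,2]]).astype(int).tolist()) for u in(290,298,304,309,317,325,330,336,345)])
```

```text
columns: along axis, across, z (mm); rows by pixel row
195 [(290, 17, 20, 9), (298, 17, 14, 8), (304, 30, 7, 57), (309, 30, 4, 59), (317, 31, 0, 62), (325, 30, -5, 57), (330, 30, -8, 57), (336, 17, -15, 8), (345, 17, -22, 10)]
210 [(290, 5, 21, 9), (298, 5, 14, 8), (304, 20, 7, 58), (309, 21, 4, 60), (317, 22, 0, 62), (325, 21, -5, 58), (330, 20, -8, 57), (336, 5, -15, 9), (345, 5, -22, 10)]
220 [(290, -3, 21, 8), (298, -3, 14, 10), (304, 14, 8, 58), (309, 14, 4, 59), (317, 15, 0, 62), (325, 14, -5, 59), (330, 14, -8, 57), (336, -3, -15, 8), (345, -3, -22, 8)]
225 [(290, -8, 21, 7), (298, -8, 15, 8), (304, 11, 8, 58), (309, 11, 4, 59), (317, 12, 0, 61), (325, 11, -5, 59), (330, 10, -9, 57), (336, 77, -1, 237), (345, -8, -22, 8)]
228 [(290, -10, 21, 9), (298, -10, 15, 8), (304, 9, 8, 60), (309, 10, 4, 60), (317, 10, 0, 62), (325, 9, -5, 59), (330, 10, -8, 61), (336, -10, -15, 8), (345, -10, -23, 8)]
232 [(290, 10, 15, 68), (298, 10, 11, 68), (304, 11, 7, 70), (309, 7, 4, 59), (317, 8, 0, 62), (325, 7, -5, 59), (330, 11, -8, 69), (336, 10, -12, 68), (345, 10, -17, 68)]
236 [(290, 10, 1
[... 342 characters left out ...]
 13, 94), (298, 10, 9, 94), (304, 9, 6, 91), (309, -5, 5, 60), (317, -4, 0, 62), (325, -6, -6, 58), (330, 9, -7, 90), (336, 11, -10, 94), (345, 10, -15, 94)]
260 [(290, 10, 12, 104), (298, 10, 9, 104), (304, 9, 6, 102), (309, -13, 5, 59), (317, -11, -1, 62), (325, -13, -6, 59), (330, 9, -7, 102), (336, 10, -10, 105), (345, 10, -14, 104)]
270 [(290, 10, 12, 114), (298, 11, 8, 117), (304, 9, 5, 112), (309, -21, 5, 58), (317, -19, -1, 60), (325, -21, -6, 57), (330, 77, -1, 237), (336, 11, -9, 116), (345, 10, -13, 115)]
277 [(290, 35, 7, 164), (298, 10, 8, 121), (304, 9, 5, 119), (309, -25, 5, 59), (317, -24, -1, 62), (325, -25, -6, 59), (330, 9, -6, 119), (336, 11, -9, 122), (345, 34, -8, 163)]
```

Run:
```python
from h import *
d=np.load("pics/wrist1.npy");c=np.load("pics/wrist1c.npz");X=wcloud(d,c)
T=np.array([.4565,-.402,0]);a=np.radians(70.2);ax=np.array([np.cos(a),np.sin(a),0]);ay=np.array([-np.sin(a),np.cos(a),0])
L=np.stack([(X-T)@ax,(X-T)@ay,X[...,2]],-1)*1e3
print("cam",np.round(((-c['R'].T@c['t'])-T)@np.stack([ax,ay,[0,0,1]],1)*1e3))
for u in(255,262,268,272,276,278,358,362,367,372):print(u,[(v,*L[v,u].round().astype(int).tolist()) for v in(222,226,230,234,240,260,290)])
m=(abs(L[...,0])<30)&(abs(L[...,1])<70)&(L[...,2]>120)
for s in(1,-1):
    q=L[m&(L[...,1]*s>0)];i=np.argsort(q[:,2])[:200:20];print(q[i].round().tolist())
```

```text
cam [ 78.  -1. 384.]
255 [(222, -59, 82, 1), (226, -65, 82, -1), (230, -70, 82, 1), (234, 12, 35, 220), (240, 12, 33, 228), (260, 12, 29, 252), (290, 9, 25, 274)]
262 [(222, -59, 72, 1), (226, -64, 73, 0), (230, 12, 32, 212), (234, 11, 31, 217), (240, 12, 29, 229), (260, 12, 25, 251), (290, 2, 24, 263)]
268 [(222, -59, 64, 0), (226, -64, 64, 1), (230, 12, 29, 212), (234, 12, 28, 218), (240, 11, 26, 226), (260, 8, 24, 245), (290, -164, 70, 0)]
272 [(222, -58, 59, 2), (226, 12, 27, 205), (230, 12, 26, 211), (234, 12, 25, 218), (240, 10, 25, 223), (260, 1, 24, 230), (290, -164, 64, 0)]
276 [(222, -58, 53, 1), (226, -64, 54, 1), (230, 10, 24, 206), (234, 8, 24, 207), (240, 6, 24, 214), (260, -6, 24, 216), (290, -164, 58, 0)]
278 [(222, -58, 51, 1), (226, -64, 51, 1), (230, -69, 51, 1), (234, -75, 51, 2), (240, -84, 52, 0), (260, -114, 53, 0), (290, -163, 55, 2)]
358 [(222, -57, -55, 1), (226, -63, -55, 1), (230, 10, -26, 207), (234, 8, -26, 207), (240, 4, -26, 209), (260, -6, -26, 216), (290, -151, -58, 20)]
362 [(222, -58, -60, 0), (226, 12, -29, 204), (230, 12, -28, 210), (234, 12, -27, 217), (240, 11, -26, 224), (260, 1, -26, 230), (290, -152, -64, 17)]
367 [(222, -58, -67, 1), (226, -63, -67, 1), (230, 12, -31, 211), (234, 12, -30, 217), (240, 12, -29, 226), (260, 9, -26, 245), (290, -5, -26, 252)]
372 [(222, -58, -74, 1), (226, -63, -74, 1), (230, 13, -34, 213), (234, 12, -33, 218), (240, 12, -31, 227), (260, 11, -28, 249), (290, 3, -26, 265)]
[[-4.0, 24.0, 204.0], [12.0, 26.0, 207.0], [5.0, 24.0, 208.0], [12.0, 32.0, 209.0], [12.0, 27.0, 211.0], [4.0, 24.0, 213.0], [4.0, 24.0, 214.0], [0.0, 24.0, 215.0], [12.0, 34.0, 215.0], [12.0, 25.0, 217.0]]
[[12.0, -29.0, 204.0], [11.0, -27.0, 207.0], [4.0, -26.0, 209.0], [6.0, -26.0, 210.0], [12.0, -31.0, 211.0], [9.0, -26.0, 213.0], [12.0, -31.0, 214.0], [12.0, -30.0, 215.0], [13.0, -33.0, 216.0], [12.0, -29.0, 217.0]]
```

The depth shows the fingertips sitting about 25 mm above the reported TCP, so the fingers pinched only the top edge of the hexagon. I open and re-measure before going lower.

Emit:
{"api": "apply_moves", "payload": {
  "plan": "0 0 0.002 0; 0 0 0.002 0; 0 0 0.002 0; 0 0 0.002 0; 0 0 0.002 0; 0 0 0.002 0",
  "gripper": 0.05
}}

```text
clock: 3.65
eef_pos: [0.4571, -0.4021, 0.0333]
eef_rot: [-2.571, -1.805, 0.0]
wrist_force: [0.1, 0.3, 1.0]
finger_gap: 0.0497
grip_force: 0.0
```

```bash
cat > tip.py <<'E'
from h import *
o=observe();c=calibration("wrist");p,d=snapshot("wrist");X=wcloud(d,c);T=np.array(o['eef_pos'])
print(T,o['wrist_force'],o['finger_gap'])
from scipy.spatial.transform import Rotation as R
M=R.from_rotvec(o['eef_rot']).as_matrix();s=np.sign(M[:,0]@[.34,.94,0]);ax=M[:,0]*s;ay=M[:,1]
L=np.stack([(X-T)@ax,(X-T)@ay,X[...,2]-T[2]],-1)*1e3
m=(abs(L[...,0])<16)&(abs(L[...,1])>12)&(abs(L[...,1])<60)&(L[...,2]>-30)&(d>0)&(X[...,2]>.016)
for k in(1,-1):
    q=L[m&(L[...,1]*k>0)];q=q[np.argsort(q[:,2])];print("lowest finger pts rel TCP",q[5:60:10].round(1).tolist(),"inner",np.percentile(abs(q[q[:,2]<60][:,1]),2))
z=X[...,2];g=(abs(L[...,1])<16)&(abs(L[...,0])<90)&(z>.05)&(z<.068)
q=L[g];print("gauge along range",np.percentile(q[:,0],[.5,99.5]),"top z",np.percentile(z[g],98),"across",[round(float(np.median(q[abs(q[:,0]-x)<4][:,1])),1) for x in(20,30,55,62)])
cv2.imwrite("pics/tip.png",p[:,:,::-1])
E
python3 tip.py
```

```text
[ 0.45706098 -0.40208654  0.03333634] [0.11708215 0.33793036 1.04877755] 0.04968282869944097
lowest finger pts rel TCP [[-0.5, 25.0, 25.9], [-1.7, 25.0, 26.5], [-5.8, 25.0, 28.0], [8.7, 25.5, 28.8], [6.5, 25.5, 29.8], [10.0, 30.8, 30.5]] inner 25.013302793493473
lowest finger pts rel TCP [[-0.5, -24.1, 26.2], [-5.6, -24.3, 27.2], [7.2, -24.2, 28.5], [8.8, -25.9, 29.1], [3.8, -24.8, 29.8], [4.8, -24.6, 30.7]] inner 23.980410369187236
gauge along range [-46.79689498  71.47684915] top z 0.06337011029972581 across [-0.8, -0.8, -0.8, -0.2]
```

Emit:
{"api": "apply_moves", "payload": {
  "plan": "-0.0007 0.0003 -0.008 0; -0.0007 0.0003 -0.016 0; -0.0007 0.0003 -0.022 0; -0.0007 0.0003 -0.027 0; -0.0007 0.0003 -0.027 0; -0.0007 0.0003 -0.027 0; -0.0007 0.0003 -0.027 0"
}}

```text
clock: 4.4
eef_pos: [0.4566, -0.4019, 0.0067]
eef_rot: [2.571, 1.805, 0.0]
wrist_force: [0.4, 0.2, -0.2]
finger_gap: 0.0499
grip_force: 0.0
```

Emit:
{"api": "apply_moves", "payload": {
  "plan": "0 0 0 0; 0 0 0 0; 0 0 0 0; 0 0 0 0; 0 0 0 0; 0 0 0 0; 0 0 0 0; 0 0 0 0",
  "gripper": 0.015,
  "grip_force": 40
}}

```text
clock: 5.2
eef_pos: [0.4558, -0.4017, 0.0065]
eef_rot: [-2.571, -1.804, 0.001]
wrist_force: [-5.0, 3.0, 5.3]
finger_gap: 0.0198
grip_force: 40.0
```

Emit:
{"api": "apply_moves", "payload": {
  "plan": "0 0 0.005 0; 0 0 0.015 0; 0 0 0.03 0; 0 0 0.05 0; 0 0 0.065 0; 0 0 0.075 0; 0 0 0.08 0; 0 0 0.08 0; 0 0 0.08 0; 0 0 0.08 0"
}}

```text
clock: 6.2
eef_pos: [0.456, -0.4015, 0.0857]
eef_rot: [-2.57, -1.804, 0.001]
wrist_force: [-0.3, -0.2, -2.5]
finger_gap: 0.0199
grip_force: 40.0
```

```bash
cat > g.py <<'E'
# gauge held and block top, both in one wrist view
from h import *
from scipy.spatial.transform import Rotation as R
o=observe();c=calibration("wrist");p,d=snapshot("wrist");p=p[:,:,::-1];X=wcloud(d,c);T=np.array(o['eef_pos']);z=X[...,2]
M=R.from_rotvec(o['eef_rot']).as_matrix();ax=M[:,0]*np.sign(M[:,0]@[.5,.9,0]);ay=M[:,1]
print("t",o['clock'],"TCP",T.round(4),"F",o['wrist_force'].round(1),"gap",round(o['finger_gap'],4),"yaw",np.degrees(np.arctan2(ax[1],ax[0])),"tilt",M[2].round(4),"qd",abs(o['joint_velocities']).max().round(3))
L=np.stack([(X-T)@ax,(X-T)@ay,z-T[2]],-1)*1e3
s=(abs(L[...,1])<14)&(abs(L[...,0])<90)&(abs(L[...,2]-50)<16)&(L[...,0]>13)&(d>0)
q=L[s]
for x in(20,26,45,52,58,64):
    k=q[abs(q[:,0]-x)<3];
    if len(k):print("x",x,"mid across",((np.percentile(k[:,1],2)+np.percentile(k[:,1],98))/2).round(2),"w",np.ptp(k[:,1]).round(1),"top",np.percentile(k[:,2],95).round(1))
print("go tip along",np.percentile(q[:,0],99.5))
m=(abs(z-.162)<.005)&(np.hypot(X[...,0]-.605,X[...,1]+.311)<.05);r=rect(X[m]);print("blocktop",r,m.sum(),X[m].mean(0).round(4))
cv2.imwrite("pics/g.png",p)
E
python3 g.py
```

```text
t 6.2 TCP [ 0.456  -0.4015  0.0857] F [-0.3 -0.2 -2.5] gap 0.0199 yaw 70.1308515364948 tilt [ 4.0e-04 -1.2e-03 -1.0e+00] qd 0.001
x 20 mid across 0.4 w 19.7 top 55.5
x 26 mid across 0.15 w 19.7 top 55.6
x 45 mid across 0.5 w 24.5 top 55.5
x 52 mid across 0.73 w 15.7 top 52.6
x 58 mid across 0.35 w 15.6 top 52.6
x 64 mid across 0.36 w 15.5 top 52.5
go tip along 72.18526585199815
blocktop [ 605.8 -308.9   26.8   65.3   52.2] 3040 [ 0.6072 -0.3148  0.162 ]
```

Emit:
{"api": "apply_moves", "payload": {
  "plan": "0.004 0 0 -1; 0.012 0 0 -3; 0.022 0 0 -6; 0.034 0 0 -9; 0.046 0 0 -12; 0.058 0 0 -15; 0.067 0 0 -17; 0.072 -0.0005 0 -18.5; 0.0744 -0.0006 0 -18.9; 0.0744 -0.0006 0 -18.9"
}}

```text
clock: 7.25
eef_pos: [0.5308, -0.4023, 0.0862]
eef_rot: [-2.832, -1.358, 0.0]
wrist_force: [0.2, 0.7, -1.2]
finger_gap: 0.0197
grip_force: 40.0
```

Emit:
{"api": "apply_moves", "payload": {
  "plan": "0 0 0 0; 0 0 0 0; 0 0 0 0; 0 0 0 0"
}}

```text
clock: 7.65
eef_pos: [0.5306, -0.4025, 0.0865]
eef_rot: [-2.833, -1.358, 0.0]
wrist_force: [-0.2, 0.2, -2.3]
finger_gap: 0.0194
grip_force: 40.0
```

```bash
python3 g.py
```

```text
t 7.65 TCP [ 0.5306 -0.4025  0.0865] F [-0.2  0.2 -2.3] gap 0.0194 yaw 51.21809527266971 tilt [ 0. -0. -1.] qd 0.004
x 20 mid across 0.16 w 19.8 top 55.5
x 26 mid across -0.09 w 19.7 top 55.4
x 45 mid across 0.26 w 24.4 top 55.3
x 52 mid across 0.45 w 15.7 top 52.5
x 58 mid across 0.12 w 15.7 top 52.5
x 64 mid across 0.1 w 15.5 top 52.3
go tip along 72.29947365438997
blocktop [ 604.4 -309.7   21.7   64.5   51.1] 6970 [ 0.6038 -0.3105  0.1624]
```

View pics/g.png

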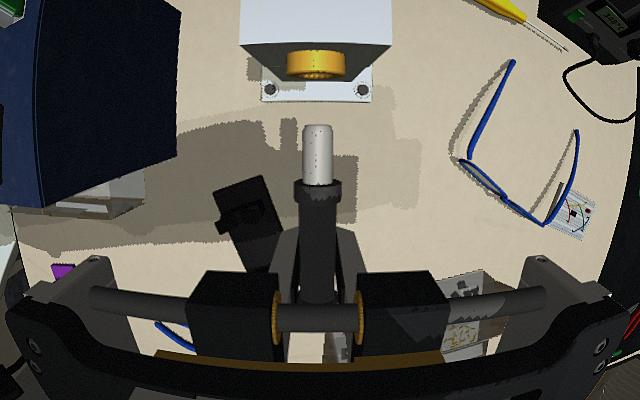

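The wrist view shows the gauge held straight, with the go plug at (317,150) pointing at the sleeve, whose mouth is at (316,65), under the block top. I measure the lateral and height errors in the tool frame.

```bash
cat > rel.py <<'E'
from h import *
from scipy.spatial.transform import Rotation as R
def rel():
    o=observe();c=calibration("wrist");p,d=snapshot("wrist");p=p[:,:,::-1].astype(int);X=wcloud(d,c);T=np.array(o['eef_pos'])
    M=R.from_rotvec(o['eef_rot']).as_matrix();ax=M[:,0]*np.sign(M[:,0]@[.5,.9,0]);ay=M[:,1]
    L=np.stack([(X-T)@ax,(X-T)@ay,X[...,2]-T[2]],-1)*1e3
    mid=lambda v:((np.percentile(v,1)+np.percentile(v,99))/2).round(2)
    m=(abs(X[...,2]-.162)<.004)&(L[...,0]>60)&(L[...,0]<170)&(abs(L[...,1])<45);q=L[m]
    print("top across",mid(q[:,1]),np.ptp(q[:,1]).round(1),"along min",np.percentile(q[:,0],.5).round(1),"z",np.median(q[:,2]).round(1))
    f=q[:,0]<np.percentile(q[:,0],1.5)+.5;e=np.polyfit(q[f][:,1],q[f][:,0],1);print("front edge slope deg",np.degrees(np.arctan(e[0])).round(2))
    b=(p[...,2]-p[...,0]>70)&(L[...,0]>40)&(L[...,0]<170)&(abs(L[...,1])<25)&(X[...,2]>.1)&(X[...,2]<.156);q=L[b]
    print("sleeve across",mid(q[:,1]),np.ptp(q[:,1]).round(1),"top z",np.percentile(q[:,2],99).round(1),"face along",np.percentile(q[:,0],[1,5]).round(1),len(q))
    s=(abs(L[...,1])<10)&(L[...,0]>49)&(L[...,0]<68)&(abs(L[...,2]-50)<12);q=L[s];print("plug across",mid(q[:,1]),"top z",np.percentile(q[:,2],97).round(1),"ay",ay.round(3))
rel()
E
python3 rel.py
```

```text
top across -0.64 64.7 along min 108.0 z 76.0
front edge slope deg -0.13
sleeve across -0.63 28.7 top z 60.0 face along [98.  98.4] 1348
plug across 0.16 top z 52.7 ay [ 0.78  -0.626  0.   ]
```

Emit:
{"api": "apply_moves", "payload": {
  "plan": "0.002 0.003 -0.0004 0; 0.005 0.007 -0.0004 0; 0.008 0.011 -0.0004 0; 0.011 0.0148 -0.0004 0; 0.0132 0.0176 -0.0004 0; 0.0132 0.0176 -0.0004 0; 0.0132 0.0176 -0.0004 0; 0.0132 0.0176 -0.0004 0"
}}

```text
clock: 8.55
eef_pos: [0.5438, -0.3851, 0.086]
eef_rot: [-2.833, -1.358, 0.0]
wrist_force: [0.2, -0.3, -2.4]
finger_gap: 0.0197
grip_force: 40.0
```

```bash
python3 rel.py; python3 -c "
from h import *
o=observe();print(o['eef_pos'],o['eef_rot'],o['wrist_force'],o['joint_velocities'].round(3))"
```

```text
top across 0.04 64.6 along min 86.4 z 76.6
front edge slope deg -0.14
sleeve across 0.21 28.6 top z 60.7 face along [76.4 76.9] 1859
plug across 0.15 top z 52.7 ay [ 0.779 -0.626 -0.   ]
[ 0.54381438 -0.38510486  0.08608123] [ 2.83308573e+00  1.35760690e+00 -1.73346193e-04] [ 0.12014605 -1.20007198 -2.39419522] [ 0.    -0.    -0.001 -0.001 -0.001 -0.    -0.002]
```

Emit:
{"api": "apply_moves", "payload": {
  "plan": "0.0006 0.0008 0 0; 0.0013 0.0016 0 0; 0.0019 0.0023 0 0; 0.0025 0.0031 0 0; 0.0031 0.0039 0 0; 0.0038 0.0047 0 0; 0.0044 0.0055 0 0; 0.005 0.0062 0 0; 0.005 0.0062 0 0"
}}

```text
clock: 9.5
eef_pos: [0.5491, -0.3784, 0.0861]
eef_rot: [-2.833, -1.358, -0.0]
wrist_force: [0.0, -0.0, -1.6]
finger_gap: 0.0198
grip_force: 40.0
```

Emit:
{"api": "apply_moves", "payload": {
  "plan": "0.0006 0.0008 0 0; 0.0013 0.0016 0 0; 0.0019 0.0023 0 0; 0.0025 0.0031 0 0; 0.0031 0.0039 0 0; 0.0038 0.0047 0 0; 0.0044 0.0055 0 0; 0.005 0.0062 0 0; 0.0056 0.007 0 0; 0.0063 0.0078 0 0"
}}

```text
clock: 10.5
eef_pos: [0.5553, -0.3708, 0.0861]
eef_rot: [-2.833, -1.358, 0.0]
wrist_force: [-0.8, 0.1, -2.0]
finger_gap: 0.0194
grip_force: 40.0
```

Emit:
{"api": "apply_moves", "payload": {
  "plan": "0.0006 0.0008 0 0; 0.0013 0.0016 0 0; 0.0019 0.0023 0 0; 0.0025 0.0031 0 0; 0.0031 0.0039 0 0; 0.0038 0.0047 0 0; 0.0044 0.0055 0 0; 0.005 0.0062 0 0; 0.005 0.0062 0 0"
}}

```text
clock: 11.4
eef_pos: [0.5604, -0.3645, 0.0861]
eef_rot: [-2.833, -1.358, -0.0]
wrist_force: [-0.6, -0.0, -2.6]
finger_gap: 0.0195
grip_force: 40.0
```

Emit:
{"api": "apply_moves", "payload": {
  "plan": "0.0006 0.0008 0 0; 0.0013 0.0016 0 0; 0.0019 0.0023 0 0; 0.0025 0.0031 0 0; 0.0031 0.0039 0 0; 0.0031 0.0039 0 0"
}}

```text
clock: 12.0
eef_pos: [0.5635, -0.3605, 0.0861]
eef_rot: [-2.833, -1.358, -0.0]
wrist_force: [0.2, 0.4, -1.5]
finger_gap: 0.0199
grip_force: 40.0
```

Emit:
{"api": "apply_moves", "payload": {
  "plan": "0.0003 0.0004 0 0; 0.0006 0.0008 0 0; 0.0009 0.0012 0 0; 0.0013 0.0016 0 0; 0.0013 0.0016 0 0"
}}

```text
clock: 12.5
eef_pos: [0.5648, -0.3591, 0.0861]
eef_rot: [2.833, 1.358, 0.0]
wrist_force: [0.3, -0.5, -1.3]
finger_gap: 0.0195
grip_force: 40.0
```

```bash
python3 rel.py
```

```text
top across 0.04 64.9 along min 60.1 z 76.5
front edge slope deg -0.02
sleeve across 0.36 28.3 top z 60.5 face along [43.3 44.1] 1974
plug across -0.28 top z 60.5 ay [ 0.78  -0.626  0.   ]
```

Emit:
{"api": "apply_moves", "payload": {
  "plan": "0.0002 0.0002 0 0; 0.0004 0.0005 0 0; 0.0006 0.0007 0 0; 0.0006 0.0007 0 0"
}}

```text
clock: 12.95
eef_pos: [0.565, -0.3588, 0.0861]
eef_rot: [2.833, 1.358, -0.001]
wrist_force: [-2.2, -2.7, -2.5]
finger_gap: 0.0198
grip_force: 40.0
```

Emit:
{"api": "apply_moves", "payload": {
  "plan": "0.0002 0.0002 0 0; 0.0003 0.0004 0 0; 0.0003 0.0004 0 0; 0.0003 0.0004 0 0"
}}

```text
clock: 13.35
eef_pos: [0.565, -0.3587, 0.086]
eef_rot: [2.833, 1.357, -0.001]
wrist_force: [-2.9, -3.3, -0.7]
finger_gap: 0.0196
grip_force: 40.0
```

Emit:
{"api": "apply_moves", "payload": {
  "plan": "0.0002 0.0002 0 0; 0.0003 0.0004 0 0; 0.0004 0.0005 0 0; 0.0004 0.0005 0 0"
}}

```text
clock: 13.75
eef_pos: [0.565, -0.3587, 0.086]
eef_rot: [2.833, 1.356, -0.002]
wrist_force: [-5.9, -6.0, -1.1]
finger_gap: 0.0195
grip_force: 40.0
```

Emit:
{"api": "apply_moves", "payload": {
  "plan": "0 0 0 0; 0 0 0 0; 0 0 0 0; 0 0 0 0; 0 0 0 0; 0 0 0 0; 0 0 0 0"
}}

```text
clock: 14.45
eef_pos: [0.565, -0.3587, 0.086]
eef_rot: [2.833, 1.356, -0.002]
wrist_force: [-6.7, -5.3, -0.6]
finger_gap: 0.0197
grip_force: 40.0
```

Emit:
{"api": "apply_moves", "payload": {
  "plan": "0 0 0 0; 0 0 0 0; 0 0 0 0; 0 0 0 0; 0 0 0 0; 0 0 0 0; 0 0 0 0"
}}

```text
clock: 15.15
eef_pos: [0.565, -0.3587, 0.086]
eef_rot: [2.833, 1.356, -0.002]
wrist_force: [-5.6, -5.5, -0.8]
finger_gap: 0.0191
grip_force: 40.0
```

Emit:
{"api": "apply_moves", "payload": {
  "plan": "-0.0015 -0.0019 0 0; -0.003 -0.0037 0 0; -0.0055 -0.0068 0 0; -0.0085 -0.0106 0 0; -0.0115 -0.0143 0 0; -0.015 -0.0187 0 0; -0.019 -0.0236 0 0; -0.023 -0.0286 0 0; -0.027 -0.0336 0 0; -0.0292 -0.0363 0 0"
}}

```text
clock: 16.15
eef_pos: [0.5361, -0.3946, 0.086]
eef_rot: [2.833, 1.357, -0.0]
wrist_force: [0.5, 0.1, -2.3]
finger_gap: 0.0195
grip_force: 40.0
```

```bash
python3 rel.py; python3 g.py
```

```text
top across -0.1 64.5 along min 98.6 z 76.5
front edge slope deg -0.14
sleeve across 0.07 28.6 top z 60.5 face along [88.5 88.9] 1724
plug across 0.16 top z 52.7 ay [ 0.779 -0.627 -0.   ]
t 16.2 TCP [ 0.5359 -0.395   0.0861] F [ 0.4 -0.5 -1.8] gap 0.0197 yaw 51.16278525074874 tilt [-4.e-04 -1.e-04 -1.e+00] qd 0.013
x 20 mid across 0.13 w 19.8 top 55.4
x 26 mid across -0.15 w 19.6 top 55.4
x 45 mid across 0.17 w 24.5 top 55.2
x 52 mid across 0.45 w 15.6 top 52.4
x 58 mid across 0.1 w 15.6 top 52.5
x 64 mid across 0.1 w 15.5 top 52.5
go tip along 89.91071228109189
blocktop [ 605.6 -308.1   25.1   64.6   51. ] 8517 [ 0.6052 -0.3088  0.1625]
```

Emit:
{"api": "apply_moves", "payload": {
  "plan": "0 0 0.01 0; 0 0 0.025 0; 0 0 0.045 0; 0 0 0.065 0; 0 0 0.08 0; 0 0 0.088 0; 0 0 0.09 0; 0 0 0.09 0"
}}

```text
clock: 17.05
eef_pos: [0.5367, -0.3937, 0.1759]
eef_rot: [-2.833, -1.358, 0.0]
wrist_force: [-0.5, -0.1, -2.9]
finger_gap: 0.0196
grip_force: 40.0
```

Emit:
{"api": "apply_moves", "payload": {
  "plan": "0.005 0.0062 0 0; 0.016 0.02 0 0; 0.032 0.04 0 0; 0.05 0.062 0 0; 0.07 0.087 0 0; 0.09 0.112 0 0; 0.107 0.133 0 0; 0.12 0.149 0 0; 0.1285 0.1597 0 0; 0.1285 0.1597 0 0"
}}

```text
clock: 18.05
eef_pos: [0.6664, -0.2318, 0.1756]
eef_rot: [-2.83, -1.362, -0.0]
wrist_force: [-0.5, -0.4, -2.5]
finger_gap: 0.0197
grip_force: 40.0
```

Emit:
{"api": "apply_moves", "payload": {
  "plan": "0 0 -0.01 0; 0 0 -0.025 0; 0 0 -0.045 0; 0 0 -0.065 0; 0 0 -0.08 0; 0 0 -0.088 0; 0 0 -0.09 0; 0 0 -0.09 0; 0 0 -0.09 0"
}}

```text
clock: 18.95
eef_pos: [0.6658, -0.2344, 0.0869]
eef_rot: [2.832, 1.358, 0.001]
wrist_force: [0.7, -0.1, -1.3]
finger_gap: 0.0194
grip_force: 40.0
```

Run:
```python
from h import *
p,d=snapshot("top");X=cloud("top",d);q=p.copy()
cv2.imwrite("pics/top3.png",cv2.resize(p[95:235,290:430,::-1],None,fx=4,fy=4,interpolation=cv2.INTER_CUBIC))
p,d=snapshot("scene");cv2.imwrite("pics/sc3.png",cv2.resize(p[120:270,300:440,::-1],None,fx=4,fy=4,interpolation=cv2.INTER_CUBIC))
o=observe();print(o['eef_pos'],o['eef_rot'],o['wrist_force'],o['q'])
```

```text
[ 0.66576093 -0.23428352  0.08692434] [2.83212192e+00 1.35776094e+00 1.42504087e-03] [-0.63018131 -0.46004099 -2.38548167] [ 0.36094993  0.56377873 -0.16223751  1.59977909  0.1038547   0.98525219
 -0.51066455]
```

View pics/top3.png

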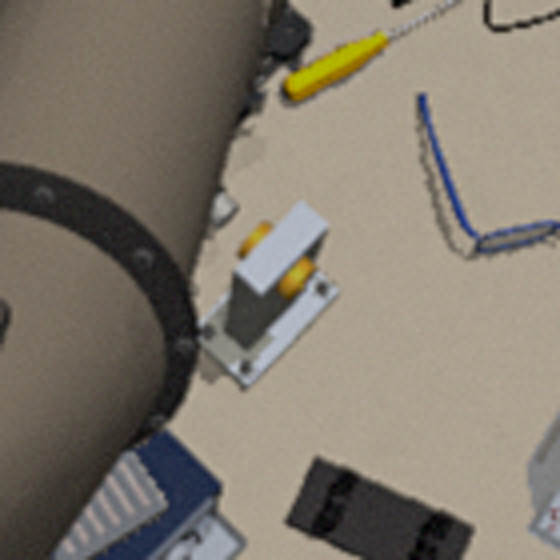

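The top view crop shows the no-go tip at (222,210), lined up with the far mouth at (255,240) and about 20 mm away. I close in.

Emit:
{"api": "apply_moves", "payload": {
  "plan": "-0.0015 -0.0019 0 0; -0.003 -0.0037 0 0; -0.0045 -0.0056 0 0; -0.006 -0.0075 0 0; -0.0075 -0.0093 0 0; -0.009 -0.0112 0 0; -0.01 -0.0125 0 0; -0.0107 -0.0132 0 0; -0.0107 -0.0132 0 0; -0.0107 -0.0132 0 0"
}}

```text
clock: 20.05
eef_pos: [0.6546, -0.2472, 0.0861]
eef_rot: [-2.833, -1.358, -0.0]
wrist_force: [-0.4, -0.5, -3.1]
finger_gap: 0.0196
grip_force: 40.0
```

Emit:
{"api": "apply_moves", "payload": {
  "plan": "-0.0004 -0.0005 0 0; -0.0008 -0.001 0 0; -0.0012 -0.0015 0 0; -0.0015 -0.0019 0 0; -0.0015 -0.0019 0 0"
}}

```text
clock: 20.55
eef_pos: [0.653, -0.2493, 0.0861]
eef_rot: [-2.833, -1.358, 0.0]
wrist_force: [-0.3, -1.1, -1.9]
finger_gap: 0.0197
grip_force: 40.0
```

Emit:
{"api": "apply_moves", "payload": {
  "plan": "-0.0002 -0.0002 0 0; -0.0004 -0.0005 0 0; -0.0006 -0.0007 0 0; -0.0006 -0.0007 0 0"
}}

```text
clock: 20.95
eef_pos: [0.6527, -0.2497, 0.0861]
eef_rot: [-2.833, -1.358, -0.001]
wrist_force: [1.1, 0.4, -2.2]
finger_gap: 0.0192
grip_force: 40.0
```

Contact is just beginning, where predicted. I press on gently.

Emit:
{"api": "apply_moves", "payload": {
  "plan": "-0.0002 -0.0002 0 0; -0.0004 -0.0005 0 0; -0.0006 -0.0007 0 0; -0.0006 -0.0007 0 0"
}}

```text
clock: 21.35
eef_pos: [0.6527, -0.2497, 0.0863]
eef_rot: [-2.832, -1.359, -0.002]
wrist_force: [3.9, 4.2, -2.6]
finger_gap: 0.0194
grip_force: 40.0
```

Emit:
{"api": "apply_moves", "payload": {
  "plan": "-0.0002 -0.0002 0 0; -0.0003 -0.0003 0 0; -0.0003 -0.0003 0 0; -0.0003 -0.0003 0 0; -0.0003 -0.0003 0 0; -0.0003 -0.0003 0 0; -0.0003 -0.0003 0 0"
}}

```text
clock: 22.05
eef_pos: [0.6526, -0.2497, 0.0863]
eef_rot: [-2.832, -1.36, -0.003]
wrist_force: [5.3, 5.3, -3.2]
finger_gap: 0.0193
grip_force: 40.0
```

Emit:
{"api": "apply_moves", "payload": {
  "plan": "0 0 0 0; 0 0 0 0; 0 0 0 0; 0 0 0 0; 0 0 0 0; 0 0 0 0; 0 0 0 0; 0 0 0 0; 0 0 0 0"
}}

```text
clock: 22.95
eef_pos: [0.6526, -0.2496, 0.0863]
eef_rot: [-2.832, -1.36, -0.003]
wrist_force: [6.3, 5.0, -2.9]
finger_gap: 0.0193
grip_force: 40.0
```

Emit:
{"api": "apply_moves", "payload": {
  "plan": "0.001 0.0012 0 0; 0.002 0.0025 0 0; 0.004 0.005 0 0; 0.007 0.0087 0 0; 0.01 0.0124 0 0; 0.013 0.0162 0 0; 0.015 0.0187 0 0; 0.0157 0.0195 0 0; 0.0157 0.0195 0 0"
}}

```text
clock: 23.85
eef_pos: [0.6674, -0.2312, 0.086]
eef_rot: [-2.833, -1.358, 0.0]
wrist_force: [0.1, -0.2, -2.6]
finger_gap: 0.0197
grip_force: 40.0
```

Emit:
{"api": "apply_moves", "payload": {
  "plan": "0 0 0.01 0; 0 0 0.025 0; 0 0 0.045 0; 0 0 0.065 0; 0 0 0.08 0; 0 0 0.088 0; 0 0 0.09 0; 0 0 0.09 0"
}}

```text
clock: 24.65
eef_pos: [0.6671, -0.2314, 0.1759]
eef_rot: [-2.833, -1.358, 0.0]
wrist_force: [0.5, 0.1, -2.0]
finger_gap: 0.0195
grip_force: 40.0
```

Emit:
{"api": "apply_moves", "payload": {
  "plan": "-0.005 -0.004 0 0; -0.018 -0.0145 0 1; -0.038 -0.0306 0 3; -0.063 -0.0508 0 5; -0.09 -0.0726 0 8; -0.118 -0.0951 0 11; -0.145 -0.117 0 13.5; -0.17 -0.137 0 16; -0.19 -0.153 0 17.5; -0.203 -0.164 0 18.5"
}}

```text
clock: 25.65
eef_pos: [0.4615, -0.397, 0.1753]
eef_rot: [-2.578, -1.794, 0.002]
wrist_force: [0.6, -0.3, -1.2]
finger_gap: 0.0195
grip_force: 40.0
```

Emit:
{"api": "apply_moves", "payload": {
  "plan": "-0.005 -0.004 0 0.3; -0.0082 -0.0063 0 0.4; -0.0082 -0.0063 0 0.4; -0.0082 -0.0063 0 0.4; -0.0082 -0.0063 0 0.4"
}}

```text
clock: 26.15
eef_pos: [0.4568, -0.4009, 0.176]
eef_rot: [-2.57, -1.806, -0.0]
wrist_force: [1.0, -0.1, -1.8]
finger_gap: 0.0197
grip_force: 40.0
```

```bash
python3 w.py; python3 g.py
```

```text
[ 0.45684308 -0.40093078  0.17596153] [ 0.002 -0.003  0.003  0.001 -0.002  0.001  0.003]
block [ 605.6 -308.3   25.4   65.5   50.8] [ 0.60360731 -0.30777813  0.16237334] 2378
brass [ 605.2 -307.3   46.5   28.1   52.3]
gauge [0. 0. 0. 0. 0.] 0
restbase [ 456.5 -400.7  121.8   55.5   70.2]
t 26.2 TCP [ 0.4567 -0.4011  0.176 ] F [-0.2  0.1 -3.3] gap 0.0197 yaw 70.18730066155895 tilt [ 2.e-04 -0.e+00 -1.e+00] qd 0.003
x 20 mid across 0.4 w 19.8 top 55.7
x 26 mid across 0.14 w 20.1 top 55.6
x 45 mid across 0.43 w 24.5 top 55.3
x 52 mid across 0.67 w 15.7 top 52.3
x 58 mid across 0.64 w 15.6 top 52.6
x 64 mid across 0.32 w 15.5 top 52.4
go tip along 72.19116889197602
blocktop [ 605.3 -308.1   25.4   64.8   51. ] 2431 [ 0.6034 -0.3079  0.1623]
```

Emit:
{"api": "apply_moves", "payload": {
  "plan": "-0.0003 -0.0002 -0.015 0; -0.0003 -0.0002 -0.04 0; -0.0003 -0.0002 -0.07 0; -0.0003 -0.0002 -0.1 0; -0.0003 -0.0002 -0.125 0; -0.0003 -0.0002 -0.142 0; -0.0003 -0.0002 -0.15 0; -0.0003 -0.0002 -0.153 0; -0.0003 -0.0002 -0.155 0; -0.0003 -0.0002 -0.155 0"
}}

```text
clock: 27.25
eef_pos: [0.4561, -0.4021, 0.0215]
eef_rot: [2.571, 1.804, 0.0]
wrist_force: [0.7, -0.7, -1.5]
finger_gap: 0.0194
grip_force: 40.0
```

Emit:
{"api": "apply_moves", "payload": {
  "plan": "0 0 -0.002 0; 0 0 -0.004 0; 0 0 -0.006 0; 0 0 -0.008 0; 0 0 -0.01 0; 0 0 -0.011 0; 0 0 -0.012 0; 0 0 -0.013 0; 0 0 -0.013 0; 0 0 -0.013 0"
}}

```text
clock: 28.25
eef_pos: [0.4558, -0.4019, 0.0081]
eef_rot: [-2.571, -1.805, 0.0]
wrist_force: [0.4, 0.3, -2.0]
finger_gap: 0.0197
grip_force: 40.0
```

Emit:
{"api": "apply_moves", "payload": {
  "plan": "0 0 -0.0004 0; 0 0 -0.0008 0; 0 0 -0.0012 0; 0 0 -0.0015 0; 0 0 -0.0015 0; 0 0 -0.0015 0"
}}

```text
clock: 28.85
eef_pos: [0.4559, -0.4019, 0.0067]
eef_rot: [2.571, 1.805, 0.0]
wrist_force: [-1.0, 1.2, 0.2]
finger_gap: 0.0194
grip_force: 40.0
```

Emit:
{"api": "apply_moves", "payload": {
  "plan": "0 0 -0.0003 0; 0 0 -0.0005 0; 0 0 -0.0005 0; 0 0 -0.0005 0"
}}

```text
clock: 29.25
eef_pos: [0.4559, -0.402, 0.0066]
eef_rot: [2.571, 1.805, 0.0]
wrist_force: [-3.5, 2.5, 8.9]
finger_gap: 0.0194
grip_force: 40.0
```

Emit:
{"api": "apply_moves", "payload": {
  "plan": "0 0 0.0005 0; 0 0 0.0005 0; 0 0 0.0005 0; 0 0 0.0005 0; 0 0 0.0005 0; 0 0 0.0005 0",
  "gripper": 0.045
}}

```text
clock: 29.85
eef_pos: [0.4558, -0.4019, 0.0065]
eef_rot: [-2.571, -1.805, 0.0]
wrist_force: [-0.3, -0.0, 0.3]
finger_gap: 0.0451
grip_force: 0.0
```

Emit:
{"api": "apply_moves", "payload": {
  "plan": "0 0 0.005 0; 0 0 0.015 0; 0 0 0.03 0; 0 0 0.05 0; 0 0 0.08 0; 0 0 0.11 0; 0 0 0.14 0; 0 0 0.16 0; 0 0 0.172 0; 0 0 0.172 0"
}}

```text
clock: 30.85
eef_pos: [0.4565, -0.4024, 0.1808]
eef_rot: [2.569, 1.803, 0.001]
wrist_force: [0.5, 0.2, -0.7]
finger_gap: 0.0446
grip_force: 0.0
```

Emit:
{"api": "apply_moves", "payload": {
  "plan": "0 0 0 0; 0 0 0 0; 0 0 0 0; 0 0 0 0"
}}

```text
clock: 31.25
eef_pos: [0.4555, -0.4017, 0.1778]
eef_rot: [-2.57, -1.804, 0.0]
wrist_force: [0.4, 0.0, -0.2]
finger_gap: 0.045
grip_force: 0.0
```

```bash
python3 w.py
python3 - <<'E'
from h import *
p,d=snapshot("scene");cv2.imwrite("pics/end.png",cv2.resize(p[120:320,220:470,::-1],None,fx=3,fy=3,interpolation=cv2.INTER_CUBIC))
o=observe();print(o['clock'],o['wrist_force'],o['finger_gap'])
E
```

```text
[ 0.45554827 -0.40172939  0.17780406] [-0.001 -0.004 -0.002 -0.002 -0.    -0.     0.001]
block [ 605.4 -308.1   25.6   64.7   51.4] [ 0.60363044 -0.30784803  0.16240377] 2336
brass [ 604.8 -306.9   46.5   27.2   52.9]
gauge [ 460.  -392.4  124.4   23.5   69.8] 2042
restbase [ 457.  -400.6  124.    54.3   69.9]
bright [ 477.5 -344.5   22.3   12.6   70.2]
bright [ 440.9 -443.6   14.5   18.1   67.5]
31.35 [0.4365972  0.90505058 0.52455281] 0.04489223740065288
```

View pics/end.png

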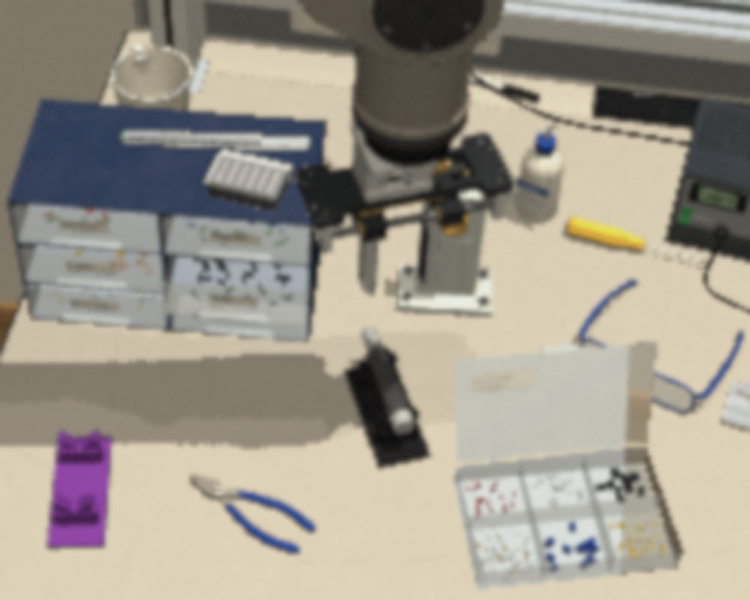

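The crop shows the gauge back on the black rest at (390,400), within a millimetre of its first pose. The surroundings look unchanged and the gripper is clear.

```bash
python3 -c "
from station import *
print(job_done())"
```

```text
the job is handed in; nothing more can be done
None
```

The job is done and handed in at about 31 s: the go end went fully home (about 8 N, over 1 s), the no-go end did not enter the far mouth (about 7.5 N, over 1 s), and the gauge is back on its rest; my first grip closed too high and pressed the gauge into its rest with about 25 N (wrist reading) before I re-gripped.

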